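Take the old roll off the tape unwinder

TASK

The roll on the bench tape unwinder has to come off. Pull up the red plunger knob on the keeper arm, swing the arm away from over the roll to its load hole and let the plunger drop fully home there; then lift the old roll straight off the spindle and lay it flat in the grey tray. Leave the arm locked in the load hole and do not push the gravel jar or the spirit level about.

Things in the scene. Friction and masses are not known exactly. Their poses are not given: they have to be found in the camera images.
- unwinder: Bench tape unwinder, fixed to the bench: blue base plate 130 x 250 mm, 10 mm thick. Origin: underside, midway between pivot and spindle; z up; its +y points from the pivot (at y -85 mm) to the spindle (at y +85 mm). A white guide roller (24 mm wide, 61 mm high, at x -45, y -18 mm) and a tear-off blade stand on its -x side.
- pivot (a point): Point on the keeper arm's vertical swing axis, level with the index plate's top, 66 mm above the bench. The arm: a grey bar 26 mm wide, top 77 mm above the bench (pivot screw up to 88 mm), 170 mm long from the pivot to a black keeper disc, 52 mm across, which in the run position hangs 3.5 mm over the roll, so the roll cannot come off.
- swing_arm (a joint): Angle of the keeper arm (rad) about the vertical axis through pivot: 0 in the run hole, arm over the roll; 1.309 in the load hole. It grows clockwise seen from above (from the unwinder's +y towards its +x). End stops at -0.016 and 1.325; the plunger also drops home with the arm against the stop. It swings easily (about 1 N at the knob) once the plunger is out.
- plunger (a joint): Lift (m) of the spring plunger that the knob pulls up: 0 fully home in a hole, 0.013 at its stop. The pin (8 mm, round tip, in 11 mm holes) clears the index plate above 0.009; let go between the holes, it rests on the plate at 0.009. The spring pulls it down with about 4 N when home, 8 N at the stop; it does not stay out by itself.
- knob_grip (a point): Point on the axis of the red mushroom knob, 11.5 mm below its top; 105 mm above the bench when home, rising with the plunger. Knob: 25 mm diameter at the grip, 29 mm at the rim, 25 mm high, 70 mm from pivot; it turns freely on its axis, so the gripper need not turn as the arm swings. Below it (13 mm under this point) is a plunger body 21 mm wide, then the arm.
- run_hole (a point): Centre of the run hole, on top of the index plate, where the plunger stands at the start, 70 mm from pivot.
- load_hole (a point): Centre of the load hole, on top of the index plate, 70 mm from pivot, 1.309 rad clockwise from the run hole. The knob must be over this point to drop home.
- spindle (a point): Centre of the upright steel spindle at the top of its flange, where the roll's underside rests, 18 mm above the bench. The spindle is 23 mm in diameter and reaches 36 mm above this point; flange 60 mm in diameter.
- old_roll: Gold-brown part-used tape roll, standing with its axis upright round the spindle: 75 mm along its x, 69 mm along its y (grasp it across y), 45 mm high, bore at least 32 mm, 0.11 kg. Origin: centre of its underside; z along its axis.
- tray: Grey plastic tray, fixed, 190 mm (its x) by 140 mm (its y), 22 mm high, walls and floor 4 mm. Origin: centre of its underside; inner floor at z 4 mm.
- gravel: Bystander: round jar of grey gravel with a pale lid, 58 mm in diameter, 75 mm high, at the right of the work by the wooden cabinet. Origin: centre of its underside.
- level: Bystander: small yellow spirit level lying along the far edge of the bench, 150 mm long, 19 mm wide, 30 mm high. Origin: centre of its underside.

How it is judged (in metres and radians):
On the way:
1. the arm stands in the load hole with the plunger home, the roll still on the spindle (value of joint swing_arm above 1.27 rad and value of joint plunger below 0.003 m and horizontal distance between old_roll and spindle below 0.012 m and z of old_roll in the frame of unwinder below 0.03 m), for 0.2 s.
At the end, for the whole second after the job is handed in: Keeper arm at the load hole (over 1.27 rad) with the plunger home (under 3 mm out); the old roll lies flat and still on the tray's floor (centre within 60 mm of the tray's centre along its x, 35 mm along its y; underside within 4 mm of the floor, tilt under 0.1 rad) (value of joint swing_arm above 1.27 rad and value of joint plunger below 0.003 m and x of old_roll in the frame of tray between -0.06 and 0.06 m and y of old_roll in the frame of tray between -0.035 and 0.035 m and z of old_roll in the frame of tray below 0.008 m and angle between old_roll's own z axis and vertical below 0.1 rad and linear speed of old_roll below 0.02 m/s); the robot touches nothing.
It fails at once if a bystander (gravel jar or spirit level) is pushed more than 3 cm (distance of any of gravel, level from where it was at the start of the episode above 0.03 m).
It also fails if it takes over 70 s, if anything falls off the work surface, if the arm or the gripper's body presses on something with over 40 N, if the wrist force passes 120 N, or if a joint passes its speed limit or range.

ROBOT

A 6-joint arm with a two-finger parallel gripper is mounted at the origin on the work surface; the furniture and walls round the work are solid. World frame = base frame: x ahead of the robot, y to its left, z up, the work surface at z = 0. Lengths are in mm, angles in rad, forces in N, time in s.
With the tool pointing down it reaches from about 275 to 725 mm from the base axis. Payload 15.9 kg.
Tool frame: the origin (TCP) lies midway between the tips of the shut fingers; the grasp point (between the pads) lies env.grip_depth behind it (env.grip_depth is the distance from the TCP to the grasp point, in mm); z points along the fingers, y is the line along which they close (so a half turn about z gives the same grasp; the last joint's range is limited). The gripper opens to 85 mm and grips with 20 to 120 N. Pads are 22 mm wide; open, the fingers measure 114 mm over their backs; the gripper's body (76 mm by 85 mm) begins 54 mm behind the grasp point. The pads swing forward as they close: fully open they stand 13 mm farther back than shut.
Start: joints at [1.117, 0.213, -0.034, 1.323, 0, 1.571], TCP at [219.184, 449.382, 231.306] pointing down, gripper open.
Joint ranges: [-2.98, 2.98], [-0.74, 1.72], [-1.14, 1.35], [-2.1, 2.04], [-1.57, 1.44], [-3.14, 3.14]. Speed limits (rad/s): [1.89, 1.89, 2.39, 2.57, 3.14, 3.14].

INTERFACE

Orientations are given as a unit quaternion [w, x, y, z].
In Python, from plant import env gives the robot as it stands. The module is installed in compiled form; this text tells all that it offers.
- The arm moves only by the shell command python3 -m creep 'ROWS' [FORCE]. ROWS is JSON, a list of rows, each a list of 7 numbers: the shift along the tool's x, y, z in cm, then the turn, a rotation vector about the tool's x, y, z in rad, then the finger opening in cm, from 0 to 8.54. A call has 1 to 10 rows; each row is the pose to reach, as a shift and turn from the pose commanded when the call began, along the tool's axes at that moment; what a row does not reach only later rows make up. A row lasts 1/12 s, in which the tool goes at most 41.7 mm and 7.16 degrees, less where a joint would pass 70% of its speed; a pose out of reach is approached as far as the arm can. A call with a gripper value outside its range is refused whole. The fingers move at their own pace and stop on an object; FORCE is the grip in N (left out, the last holds). Time passes only in rows, so rows that repeat a pose let the fingers close. It gives the time, the measured TCP pose, the force, the opening and the grip force at its end, in the units of the state.
- env.state(): the state, without advancing time (a new reading comes with each control period).
- env.capture(name): name is "side" or "top" or "wrist"; returns the picture (384x512x3 uint8, red, green, blue); there is no depth.
- env.camera_params(name): a dict with "fx", "fy", "cx", "cy" (pixels), "D" ([k1, k2, p1, p2, k3] as OpenCV has them; the pictures are not rectified), "R" (3x3) and "t" (3): a world point X has camera coordinates R X + t. Camera axes: x right, y down, z forward; pixel columns grow to the right and rows downward; lengths in mm; the calibration is good to about 2 mm. A picture is of the moment at which its call begins: read the wrist's pose just before it. camera_params takes no time and is no camera call; for the wrist camera it gives the pose at the moment of the call.
- env.close_job(): hands the job in; it is judged then, once.
The state is a dict: "time": time; "joint_pos": joint angles; "joint_velocities": joint speeds; "tau": joint torques, N m; "eef_pos": TCP position; "ee_rot": TCP orientation; "wrist_force": force on the tool from outside, world axes, zero at the start; "ft_torque": the same for the moment, N m; "finger_gap": finger opening in mm; "finger_force": force on a finger pad.
Only numpy, scipy, OpenCV 4.12 (cv2) and the standard library are available. Lean on these libraries where they do the work, as an engineer would, in place of code of your own. Each camera call takes 0.05 s, during which the arm holds its last target. There are 200 camera calls.

## Working session

There is one attempt and no reset: what is moved stays moved. The work goes in short steps, Python scripts to look and compute and a shell command to move; the robot and the scene stay as the last step left them, time stands still between calls to the robot, and variables do not carry over. Pictures are saved under pics/ and viewed, at most 13 in all, crops included, and the job is handed in when it is done.

```bash
mkdir -p pics; python3 - <<'E'
from plant import env
import cv2
for n in("top","side"):
    i=env.capture(n); cv2.imwrite(f"pics/{n}0.png",cv2.resize(i[:,:,::-1],(800,600),interpolation=cv2.INTER_CUBIC)); p=env.camera_params(n);print(n,p)
s=env.state();print(s["time"],s["eef_pos"],s["ee_rot"],s["finger_gap"],env.grip_depth)
E
```

```text
top {'fx': 357.7214846353589, 'fy': 357.7214846353589, 'cx': 256.03160216208255, 'cy': 184.33289250669515, 'D': array([-0.01493001,  0.        ,  0.        ,  0.        ,  0.        ]), 'R': array([[ 2.39533848e-04, -9.99992439e-01, -3.88143486e-03],
       [-9.75780526e-01,  6.15339817e-04, -2.18750967e-01],
       [ 2.18751702e-01,  3.83982681e-03, -9.75773001e-01]]), 't': array([-72.38152122, 539.93288881, 858.90623423])}
side {'fx': 360.4580348689625, 'fy': 360.4580348689625, 'cx': 264.21061647219295, 'cy': 196.7510662573833, 'D': array([0.02092674, 0.        , 0.        , 0.        , 0.        ]), 'R': array([[-0.99966006,  0.01256244,  0.02284606],
       [-0.01470487,  0.45192696, -0.89193374],
       [-0.02152961, -0.89196648, -0.4515886 ]]), 't': array([ 542.95558182,  140.33540986, 1020.1559802 ])}
0.1 [219.0652006  449.13592644 230.87819277] [-1.16927992e-04  2.24970177e-01  9.74365533e-01 -4.62149900e-04] 85.56099253201162 18.700000000000003
```

View pics/top0.png

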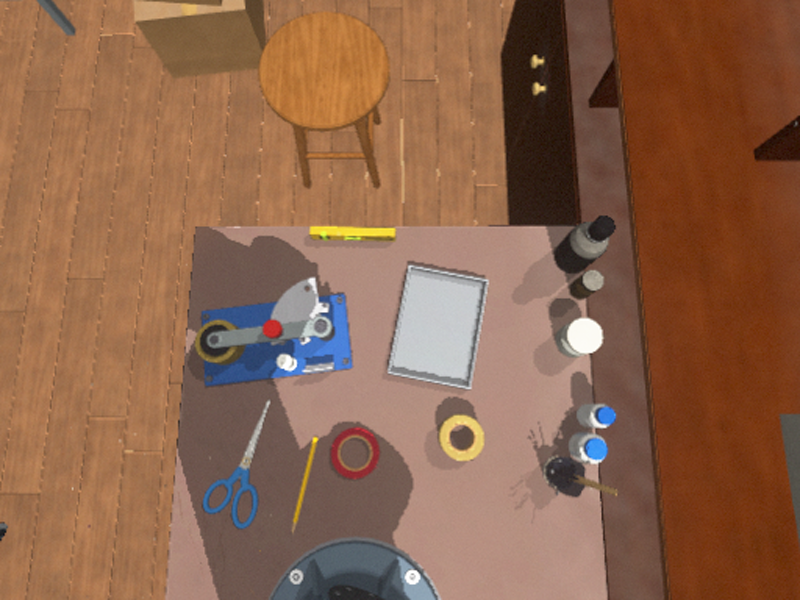

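View pics/side0.png

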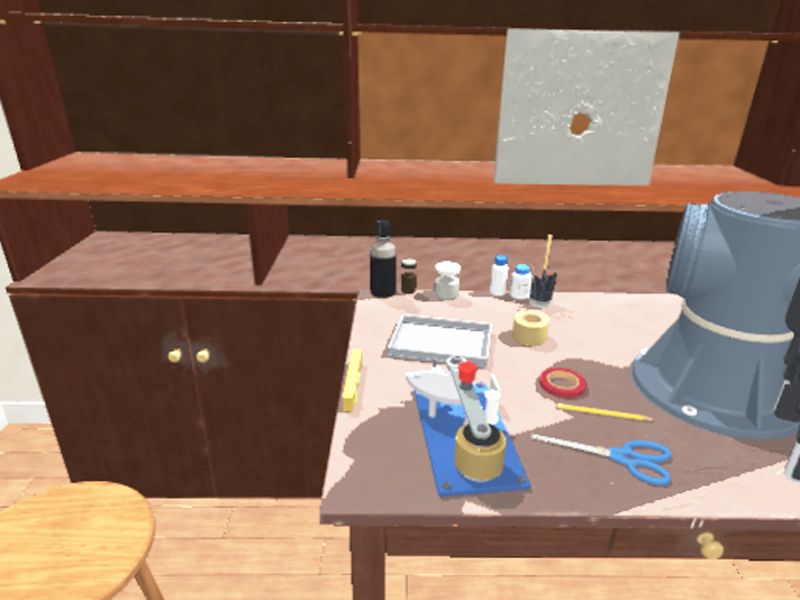

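Top view (800x600): knob at (272,328), pivot screw (322,326), disc end of arm (214,339), tray rim corners (409,264), (488,278), (470,387), (389,375). Jar lid at (581,336), level at (352,234). Side view: knob at (467,370), arm over the roll at (481,433).

```bash
cat > h.py <<'E'
from plant import env
import numpy as np, cv2
from scipy.spatial.transform import Rotation as Rn
def ray(P,px):
    K=np.array([[P["fx"],0,P["cx"]],[0,P["fy"],P["cy"]],[0,0,1]])
    n=cv2.undistortPoints(np.array([[px]],float),K,P["D"])[0,0]
    R=np.array(P["R"]);return -R.T@P["t"],R.T@np.array([n[0],n[1],1])
def at(P,px,z):
    c,d=ray(P,px);return c+d*(z-c[2])/d[2]
def proj(P,X):
    K=np.array([[P["fx"],0,P["cx"]],[0,P["fy"],P["cy"]],[0,0,1]])
    return cv2.projectPoints(np.array(X,float).reshape(-1,1,3),cv2.Rodrigues(np.array(P["R"]))[0],np.array(P["t"],float),K,P["D"])[0][:,0]
def tool(X):
    "world target for the TCP -> shift in tool axes, cm"
    s=env.state();w=s["ee_rot"];return Rn.from_quat([*w[1:],w[0]]).inv().apply(np.array(X)-s["eef_pos"])/10
E
python3 - <<'E'
from h import *
np.set_printoptions(precision=1,suppress=True)
T=env.camera_params("top");S=env.camera_params("side")
f=lambda x:((x[0]+.5)/1.5625-.5,(x[1]+.5)/1.5625-.5)
for n,p,z in [("knob",(272,328),116.5),("pivot",(322,326),88),("disc",(214,339),77),("c1",(409,264),22),("c2",(488,278),22),("c3",(470,387),22),("c4",(389,375),22),("jar",(581,336),75),("lev",(352,234),30)]: print(n,at(T,f(p),z))
for n,p,z in [("knob",(467,366),116.5),("pivot",(455,359),88),("disc",(483,431),77)]: print("S",n,at(S,f(p),z))
# a crop of the top view
i=env.capture("top")[170:260,115:235,::-1]; cv2.imwrite("pics/crop1.png",cv2.resize(i,(780,585),interpolation=cv2.INTER_CUBIC))
E
```

```text
knob [465.6 122.  116.5]
pivot [473.   50.3  88. ]
disc [453.9 222.6  77. ]
c1 [591.4 -87.3  22. ]
c2 [ 566.4 -223.    22. ]
c3 [ 381.6 -187.2   22. ]
c4 [401.3 -53.6  22. ]
jar [ 458.8 -359.    75. ]
lev [643.3  11.6  30. ]
S knob [466.7 127.7 116.5]
S pivot [478.   62.9  88. ]
S disc [452.2 229.2  77. ]
```

View pics/crop1.png

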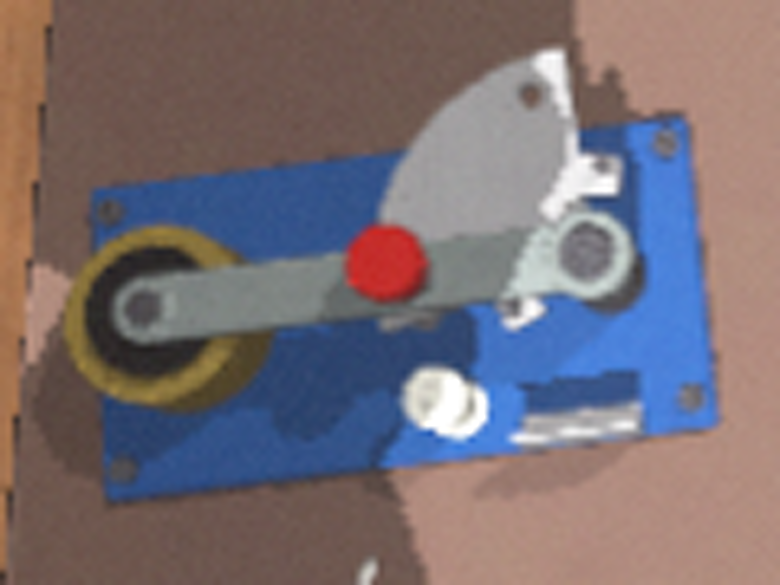

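The crop (6.5x, offset 115,170) shows the knob at (385,262), pivot screw (587,250), arm end hub (146,307), load hole (531,94), and base plate corners (93,189), (687,116), (718,428), (107,502).

```bash
python3 - <<'E'
from h import *
from scipy.optimize import least_squares
np.set_printoptions(precision=1,suppress=True)
T=env.camera_params("top")
f=lambda x:((x[0]+.5)/6.5-.5+115,(x[1]+.5)/6.5-.5+170)
a=1.309
M=[(0,-15,116.5),(0,-85,88),(0,85,79),(70*np.sin(a),-85+70*np.cos(a),66),(65,125,10),(65,-125,10),(-65,-125,10),(-65,125,10)]
px=[(385,262),(587,250),(146,307),(531,94),(93,189),(687,116),(718,428),(107,502)]
W=np.array([at(T,f(p),m[2]) for p,m in zip(px,M)])[:,:2]
M=np.array(M)
def m(v,X=M):
    c,s=np.cos(v[2]),np.sin(v[2]);return X[:,:2]@np.array([[c,s],[-s,c]])+v[:2]
r=least_squares(lambda v:(m(v)-W).ravel(),[463,137,.1],loss="soft_l1",f_scale=2)
print(r.x,np.rad2deg(r.x[2]));print(W-m(r.x))
print("model",m(r.x))
arc=[(70*np.sin(t),-85+70*np.cos(t)) for t in np.linspace(0,a,7)]
print("arc",m(r.x,np.array(arc)))
k=m(r.x)[0]
s=env.state();print(s["eef_pos"],Rn.from_quat([*s["ee_rot"][1:],s["ee_rot"][0]]).as_matrix())
print(tool([*k,220]))
c=np.array([[591.4,-87.3],[566.4,-223],[381.6,-187.2],[401.3,-53.6]]);print("tray",c.mean(0),np.linalg.norm(c-np.roll(c,1,0),axis=1),c[0]-c[3],c[1]-c[2])
E
```

```text
[463.3 138.4   0.1] 6.996775880099427
[[ 0.1 -1.2]
 [ 0.4 -1.2]
 [ 0.6 -1.4]
 [ 0.8 -0.2]
 [-0.9 -0. ]
 [-0.5  2.3]
 [-0.5  2.7]
 [ 0.1  0.3]]
model [[465.2 123.5]
 [473.7  54. ]
 [453.  222.7]
 [538.6  80.2]
 [512.6 270.3]
 [543.1  22.2]
 [414.    6.4]
 [383.6 254.5]]
arc [[465.2 123.5]
 [480.4 123.7]
 [495.3 120.6]
 [509.2 114.3]
 [521.4 105.2]
 [531.4  93.6]
 [538.6  80.2]]
[219.1 449.2 230.9] [[-0.9  0.4 -0. ]
 [ 0.4  0.9 -0. ]
 [ 0.  -0.  -1. ]]
[-36.4 -18.5   1.1]
tray [ 485.2 -137.8] [193.1 138.  188.2 135. ] [190.1 -33.7] [184.8 -35.8]
```

```bash
python3 -m creep '[[-4,-2,0,0,0,0,8.5],[-8,-4,0,0,0,0,8.5],[-12,-6,1,0,0,0,8.5],[-16,-8,1,0,0,0,8.5],[-20,-10,1,0,0,0,8.5],[-24,-12,2,0,0,0,8.5],[-28,-14,2,0,0,0,8.5],[-32,-16,3,0,0,0,8.5],[-36.4,-18.5,3,0,0,0,8.5],[-36.4,-18.5,3,0,0,0,8.5]]'; python3 -m creep '[[0,0,0,0,0,0,8.5],[0,0,0,0,0,0,8.5]]'
python3 - <<'E'
from h import *
np.set_printoptions(precision=1,suppress=True)
P=env.camera_params("wrist");i=env.capture("wrist");cv2.imwrite("pics/w1.png",cv2.resize(i[:,:,::-1],(800,600),interpolation=cv2.INTER_CUBIC))
print(env.state()["eef_pos"]);print((proj(P,[[465.2,123.5,116.5],[465.2,123.5,105],[538.6,80.2,66],[473.7,54,88],[453,222.7,79]])+.5)*1.5625-.5)
print(P); import pickle;pickle.dump(P,open("w1.pkl","wb"))
E
```

```text
time: 0.98
eef_pos: [466.1, 121.0, 200.9]
ee_rot: [-0.0, 0.225, 0.974, -0.0]
wrist_force: [-0.1, 1.4, -0.1]
finger_gap: 84.9
finger_force: 0.0
time: 1.15
eef_pos: [465.7, 122.0, 200.8]
ee_rot: [-0.0, 0.227, 0.974, -0.0]
wrist_force: [-0.6, 0.8, 0.0]
finger_gap: 85.0
finger_force: 0.0
[465.2 123.  201. ]
[[402.5 314. ]
 [402.4 307.2]
 [392.5 409.5]
 [304.2 359.5]
 [552.7 199. ]]
{'fx': 298.7062330419196, 'fy': 298.7062330419196, 'cx': 256.0823725634819, 'cy': 195.0274323713668, 'D': array([-0.,  0.,  0.,  0.,  0.]), 'R': array([[ 0.4,  0.9, -0. ],
       [ 0.9, -0.4,  0.3],
       [ 0.3, -0.1, -1. ]]), 't': array([-315.4, -376.3,  241.2])}
```

View pics/w1.png

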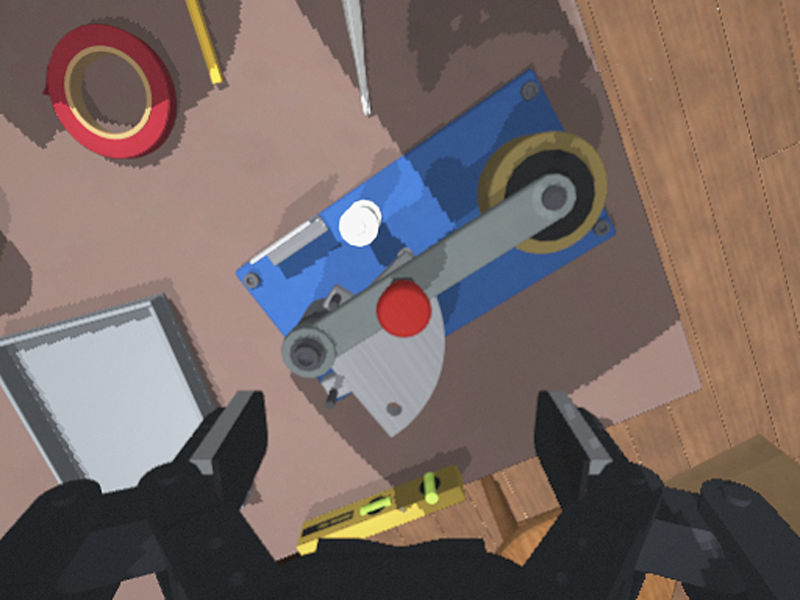

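The wrist view shows the knob at (404,308), about 2 px from the prediction (1-2 mm), the load hole at (395,408) and the pivot at (307,352). The fit holds, so I descend onto the knob.

```bash
python3 -m creep '[[0.1,0.05,3,0,0,0,6],[0.1,0.05,6,0,0,0,6],[0.1,0.05,8.5,0,0,0,6],[0.1,0.05,10,0,0,0,6],[0.1,0.05,11,0,0,0,6],[0.1,0.05,11.5,0,0,0,6],[0.1,0.05,11.5,0,0,0,6],[0.1,0.05,11.5,0,0,0,4],[0.1,0.05,11.5,0,0,0,2],[0.1,0.05,11.5,0,0,0,2]]' 40;  python3 -m creep '[[0,0,0,0,0,0,1.5],[0,0,0,0,0,0,1.5],[0,0,0,0,0,0,1.5],[0,0,0,0,0,0,1.5],[0,0,0,0,0,0,1.5],[0,0,0,0,0,0,1.5]]' 40
```

```text
time: 2.03
eef_pos: [465.3, 124.5, 87.3]
ee_rot: [0.001, 0.225, 0.974, 0.0]
wrist_force: [1.9, -5.3, 11.1]
finger_gap: 26.8
finger_force: 38.6
time: 2.53
eef_pos: [465.5, 124.3, 87.5]
ee_rot: [0.001, 0.225, 0.974, 0.0]
wrist_force: [-0.1, -3.2, 7.0]
finger_gap: 26.2
finger_force: 38.8
```

```bash
python3 -m creep '[[0,0,-0.3,0,0,0,1.5],[0,0,-0.6,0,0,0,1.5],[0,0,-0.9,0,0,0,1.5],[0,0,-1.1,0,0,0,1.5],[0,0,-1.25,0,0,0,1.5],[0,0,-1.25,0,0,0,1.5],[0,0,-1.25,0,0,0,1.5]]' 50
python3 - <<'E'
from h import *
np.set_printoptions(precision=2,suppress=True)
w=env.state()["ee_rot"];print(env.state()["eef_pos"])
R=Rn.from_quat([*w[1:],w[0]])
b=np.array([465.2,123.5])
for t in np.linspace(0,1.309,10)[1:]:
    # clockwise swing about pivot from model
    th=np.deg2rad(7); d=lambda t:70*np.array([np.sin(t-th),np.cos(t-th)])
    print(R.inv().apply([*(d(t)-d(0)),0])/10)
i=env.capture("side");cv2.imwrite("pics/s1.png",cv2.resize(i[190:290,240:373,::-1],(798,600),interpolation=cv2.INTER_CUBIC))
E
```

```text
time: 3.12
eef_pos: [464.4, 124.3, 98.7]
ee_rot: [-0.0, 0.225, 0.974, -0.0]
wrist_force: [0.5, -4.2, -7.4]
finger_gap: 26.4
finger_force: 49.6
[464.45 124.26  98.72]
[-0.89  0.49 -0.  ]
[-1.84  0.85 -0.  ]
[-2.84  1.06 -0.  ]
[-3.85  1.13 -0.  ]
[-4.87  1.05 -0.  ]
[-5.86  0.82 -0.  ]
[-6.81  0.46 -0.  ]
[-7.69 -0.04 -0.  ]
[-8.5  -0.67 -0.  ]
```

View pics/s1.png

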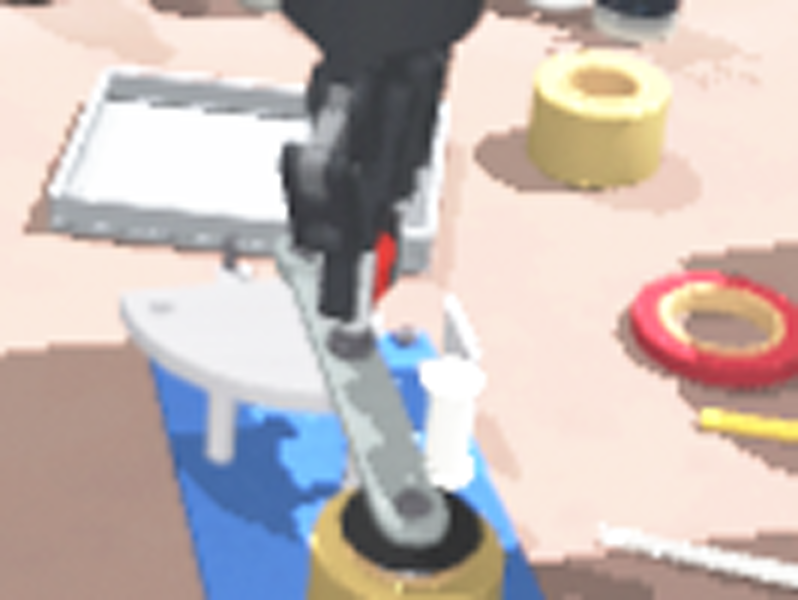

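The side view shows the gripper on the red knob above the keeper arm. The rise of 11 mm and a 7.4 N pull match the spring at about 11 mm lift, so I swing.

```bash
python3 -m creep '[[-0.45,0.27,0,0,0,0,1.5],[-0.9,0.5,0,0,0,0,1.5],[-1.85,0.85,0,0,0,0,1.5],[-2.85,1.05,0,0,0,0,1.5],[-3.85,1.13,0,0,0,0,1.5],[-4.85,1.05,0,0,0,0,1.5],[-5.85,0.82,0,0,0,0,1.5],[-6.8,0.46,0,0,0,0,1.5],[-7.7,-0.05,0,0,0,0,1.5],[-8.5,-0.65,0,0,0,0,1.5]]' 50; python3 -m creep '[[0,0,0,0,0,0,1.5],[0,0,0,0,0,0,1.5],[0,0,0,0,0,0,1.5]]' 50
python3 - <<'E'
from h import *
i=env.capture("side");cv2.imwrite("pics/s2.png",cv2.resize(i[170:320,220:420,::-1],(800,600),interpolation=cv2.INTER_CUBIC))
E
```

```text
time: 4.0
eef_pos: [538.8, 80.5, 98.7]
ee_rot: [-0.0, 0.225, 0.974, 0.0]
wrist_force: [-4.0, -0.9, -7.8]
finger_gap: 26.5
finger_force: 49.7
time: 4.25
eef_pos: [538.2, 81.2, 99.0]
ee_rot: [0.0, 0.225, 0.974, 0.0]
wrist_force: [-2.2, -0.2, -7.7]
finger_gap: 26.4
finger_force: 49.8
```

View pics/s2.png

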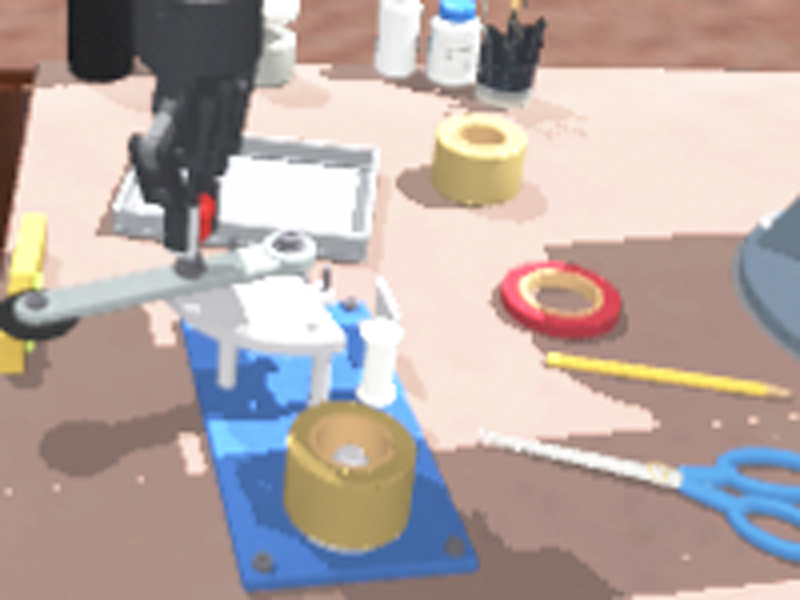

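The arm is off the roll, at the load end. I lower the knob into the hole.

```bash
python3 -m creep '[[0,0,0.2,0,0,0,1.5],[0,0,0.4,0,0,0,1.5],[0,0,0.6,0,0,0,1.5],[0,0,0.8,0,0,0,1.5],[0,0,1.0,0,0,0,1.5],[0,0,1.1,0,0,0,1.5],[0,0,1.1,0,0,0,1.5]]' 30
```

```text
time: 4.88
eef_pos: [538.2, 81.4, 87.8]
ee_rot: [0.0, 0.225, 0.974, 0.0]
wrist_force: [-1.2, -0.2, -4.8]
finger_gap: 26.4
finger_force: 50.0
```

```bash
python3 -m creep '[[0,0,0.1,0,0,0,4],[0,0,0.1,0,0,0,6],[0,0,0.1,0,0,0,7],[0,0,0.1,0,0,0,7],[0,0,0.1,0,0,0,7],[0,0,-2,0,0,0,7],[0,0,-5,0,0,0,7],[0,0,-9,0,0,0,8.5],[0,0,-12,0,0,0,8.5]]'
python3 - <<'E'
from h import *
np.set_printoptions(precision=2,suppress=True)
print(env.state()["eef_pos"],tool([453,222.7,200]),env.state()["joint_pos"])
E
```

```text
time: 5.63
eef_pos: [538.1, 81.3, 210.5]
ee_rot: [0.001, 0.225, 0.974, 0.0]
wrist_force: [1.1, 0.1, 0.6]
finger_gap: 85.0
finger_force: 0.0
[538.12  81.33 210.48] [13.85  8.97  1.04] [0.15 0.31 0.04 1.3  0.   0.6 ]
```

```bash
python3 -m creep '[[3,2,0,0,0,0,8.5],[6,4,0,0,0,0,8.5],[9,6,0,0,0,0,8.5],[12,8,0.5,0,0,0,8.5],[13.8,9,1,0,0,0,8.5],[13.8,9,1,0,0,0,8.5],[13.8,9,1,0,0,0,8.5],[13.8,9,1,0,0,0,8.5]]'
python3 - <<'E'
from h import *
np.set_printoptions(precision=2,suppress=True)
P=env.camera_params("wrist");i=env.capture("wrist");cv2.imwrite("pics/w2.png",cv2.resize(i[60:320,80:426,::-1],(798,600),interpolation=cv2.INTER_CUBIC))
import pickle;pickle.dump(P,open("w2.pkl","wb"))
f=lambda X:(proj(P,X)-[80,60]+.5)*2.3077-.5
print(f([[453,222.7,63],[453,222.7,54],[538.6,80.2,116.5]]))
E
```

```text
time: 6.3
eef_pos: [453.9, 222.5, 198.0]
ee_rot: [0.0, 0.225, 0.974, 0.0]
wrist_force: [-0.5, -0.5, -0.1]
finger_gap: 85.0
finger_force: 0.0
[[406.22 286.85]
 [406.23 281.23]
 [183.84 652.85]]
```

View pics/w2.png

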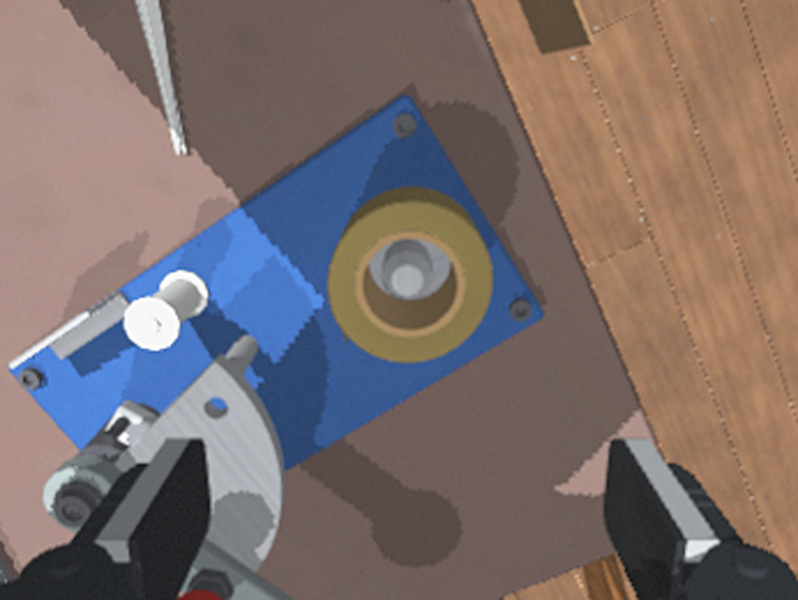

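Wrist crop: the spindle top is at (407,280), as predicted. The roll's top face is centred near (410,282), and the parked arm is at the lower left with its knob at (205,595). Next I measure the roll's narrow direction.

```bash
python3 - <<'E'
from h import *
import pickle
np.set_printoptions(precision=1,suppress=True)
P=pickle.load(open("w2.pkl","rb"));im=cv2.imread("pics/w2.png")
# rectify the z=63 plane, 0.25 mm/px around spindle
c=np.array([453,222.7]);q=c+np.array([[-50,-50],[50,-50],[50,50],[-50,50]])
src=((proj(P,np.c_[q,[63]*4])-[80,60]+.5)*2.3077-.5).astype(np.float32)
H=cv2.getPerspectiveTransform(src,np.float32([[0,0],[400,0],[400,400],[0,400]]))
r=cv2.warpPerspective(im,H,(400,400))
h=cv2.cvtColor(r,cv2.COLOR_BGR2HSV);print("hsv top face",h[200,300],h[200,100],h[320,200],h[80,200])
m=cv2.inRange(h,(18,90,105),(30,255,255));m=cv2.morphologyEx(m,cv2.MORPH_OPEN,np.ones((5,5)))
k=max(cv2.findContours(m,0,1)[0],key=cv2.contourArea);hull=cv2.convexHull(k)[:,0]
print("ellipse c,axes,deg",[np.array(v)/4 for v in cv2.fitEllipse(k)[:2]],cv2.fitEllipse(k)[2])
for a in range(0,180,15):
    d=hull@[np.cos(np.deg2rad(a)),np.sin(np.deg2rad(a))];print(a,np.ptp(d)/4,end=' | ')
cv2.imwrite("pics/rect.png",np.hstack([r,cv2.cvtColor(m,8)]))
s=env.state();print(Rn.from_quat([*s["ee_rot"][1:],s["ee_rot"][0]]).as_matrix()[:,1],s["eef_pos"])
E
```

```text
hsv top face [ 22 115 135] [ 22 111 143] [ 22 112 137] [ 21 112 143]
ellipse c,axes,deg [array([49.3, 51.9]), array([67.1, 69.8])] 34.98821258544922
0 68.0 | 15 68.18105788603648 | 30 67.70254963085077 | 45 67.35192090801866 | 60 67.74501787612022 | 75 68.43987693113901 | 90 69.0 | 105 70.7299275671558 | 120 70.11104327990464 | 135 70.0035713374682 | 150 69.37899247233577 | 165 69.02221978261969 | [0.4 0.9 0. ] [454.1 222.2 198. ]
```

View pics/rect.png

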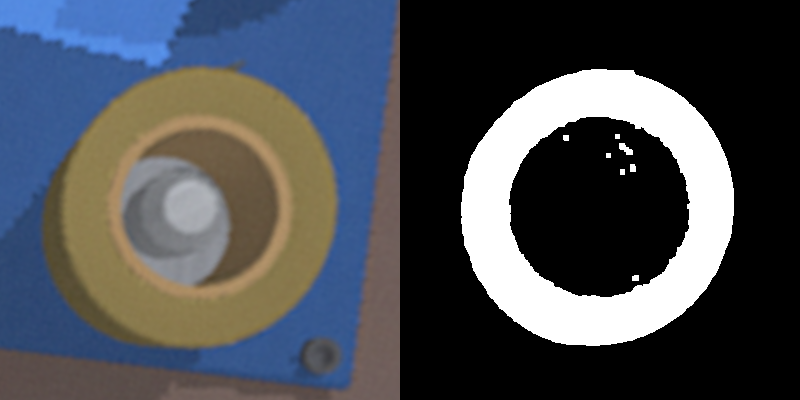

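The roll is centred at about (452.5,224). Its free tape tail points towards -y (238,65 in the rectified view), so I turn the fingers to close roughly along the unwinder's x.

```bash
python3 -m creep '[[0.2,0.07,0,0,0,0.1,8.5],[0.2,0.07,1,0,0,0.2,8.5],[0.2,0.07,2,0,0,0.3,8.5],[0.2,0.07,3,0,0,0.4,8.5],[0.2,0.07,4,0,0,0.5,8.5],[0.2,0.07,5,0,0,0.6,8.5],[0.2,0.07,5,0,0,0.7,8.5],[0.2,0.07,5,0,0,0.8,8.5],[0.2,0.07,5,0,0,0.91,8.5],[0.2,0.07,5,0,0,0.91,8.5]]'; python3 -m creep '[[0,0,0,0,0,0,8.5],[0,0,0,0,0,0,8.5],[0,0,0,0,0,0,8.5]]'
python3 - <<'E'
from h import *
np.set_printoptions(precision=2,suppress=True)
print(tool([452.5,223.8,20]),env.state()["joint_pos"])
E
```

```text
time: 7.18
eef_pos: [452.8, 223.4, 147.9]
ee_rot: [0.0, 0.633, 0.774, 0.0]
wrist_force: [-0.1, 0.3, 0.4]
finger_gap: 85.3
finger_force: 0.0
time: 7.43
eef_pos: [452.3, 224.0, 147.9]
ee_rot: [0.0, 0.629, 0.777, 0.0]
wrist_force: [-1.2, -0.4, 0.4]
finger_gap: 85.0
finger_force: 0.0
[-0.02  0.01 12.79] [ 0.46  0.25 -0.2   1.12 -0.    1.82]
```

```bash
python3 -m creep '[[0,0,2,0,0,0,8.5],[0,0,4,0,0,0,8.5],[0,0,6,0,0,0,8.5],[0,0,8,0,0,0,8.5],[0,0,10,0,0,0,8.5],[0,0,11.5,0,0,0,8.5],[0,0,12.5,0,0,0,8.5],[0,0,12.8,0,0,0,8.5],[0,0,12.8,0,0,0,8.5]]'; python3 -m creep '[[0,0,0,0,0,0,7.5],[0,0,0,0,0,0,7],[0,0,0,0,0,0,6],[0,0,0,0,0,0,5.5],[0,0,0,0,0,0,5.5],[0,0,0,0,0,0,5.5],[0,0,0,0,0,0,5.5]]' 35
```

```text
time: 8.18
eef_pos: [451.8, 224.1, 19.5]
ee_rot: [-0.0, 0.63, 0.777, -0.0]
wrist_force: [-0.1, -0.1, -0.2]
finger_gap: 84.9
finger_force: 0.0
time: 8.77
eef_pos: [452.7, 224.6, 21.0]
ee_rot: [0.0, 0.63, 0.776, 0.001]
wrist_force: [-2.0, -1.0, 8.2]
finger_gap: 67.7
finger_force: 37.2
```

```bash
python3 -m creep '[[0,0,-1,0,0,0,5.5],[0,0,-2,0,0,0,5.5],[0,0,-3.5,0,0,0,5.5],[0,0,-5,0,0,0,5.5],[0,0,-7,0,0,0,5.5],[0,0,-9,0,0,0,5.5],[0,0,-11,0,0,0,5.5],[0,0,-13,0,0,0,5.5],[0,0,-15,0,0,0,5.5],[0,0,-15,0,0,0,5.5]]' 35
python3 - <<'E'
from h import *
np.set_printoptions(precision=2,suppress=True)
s=env.state();print(s["eef_pos"],s["wrist_force"],tool([486,-138,200]))
print(tool([452.5-60,223.8,150]))
i=env.capture("side");cv2.imwrite("pics/s3.png",cv2.resize(i[130:320,200:453,::-1],(798,600),interpolation=cv2.INTER_CUBIC))
E
```

```text
time: 9.6
eef_pos: [453.6, 225.0, 174.7]
ee_rot: [0.001, 0.63, 0.776, 0.003]
wrist_force: [0.2, 0.4, -0.1]
finger_gap: 67.5
finger_force: 40.3
[453.65 225.02 174.72] [ 0.18  0.42 -0.06] [-36.19  -4.28  -2.61]
[ 1.13 -6.02  2.44]
```

View pics/s3.png

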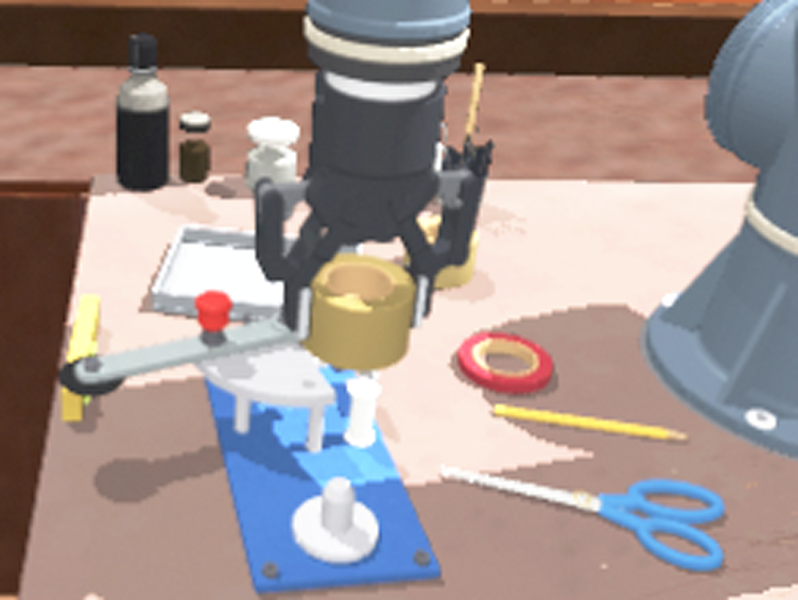

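The roll hangs level in the gripper, and the arm sits in the load position with the knob low. I carry the roll over to the tray.

```bash
python3 -m creep '[[-2,-0.2,-1.5,0,0,0,5.5],[-5,-0.6,-2.6,0,0,0,5.5],[-8,-1,-2.6,0,0,0,5.5],[-11.5,-1.4,-2.6,0,0,0,5.5],[-15,-1.8,-2.6,0,0,0,5.5],[-18.5,-2.2,-2.6,0,0,0,5.5],[-22,-2.6,-2.6,0,0,0,5.5],[-25.5,-3,-2.6,0,0,0,5.5],[-29,-3.4,-2.6,0,0,0,5.5],[-32,-3.8,-2.6,0,0,0,5.5]]' 35; python3 -m creep '[[-2,-0.2,0,0,0,0,5.5],[-3.5,-0.4,0,0,0,0,5.5],[-4.2,-0.5,0,0,0,0,5.5],[-4.2,-0.5,0,0,0,0,5.5],[-4.2,-0.5,0,0,0,0,5.5],[-4.2,-0.5,0,0,0,0,5.5]]' 35
python3 - <<'E'
from h import *
np.set_printoptions(precision=2,suppress=True)
s=env.state();print(s["eef_pos"],tool([486,-138,20]))
i=env.capture("top");cv2.imwrite("pics/t3.png",cv2.resize(i[150:270,180:340,::-1],(800,600),interpolation=cv2.INTER_CUBIC))
E
```

```text
time: 10.48
eef_pos: [480.2, -98.9, 195.7]
ee_rot: [-0.0, 0.63, 0.776, -0.0]
wrist_force: [0.9, 0.5, -1.3]
finger_gap: 68.2
finger_force: 40.3
time: 10.98
eef_pos: [484.2, -137.9, 195.8]
ee_rot: [-0.0, 0.63, 0.777, 0.0]
wrist_force: [0.3, 0.5, -1.7]
finger_gap: 67.9
finger_force: 40.3
[ 484.23 -137.94  195.78] [-0.05  0.17 17.58]
```

View pics/t3.png

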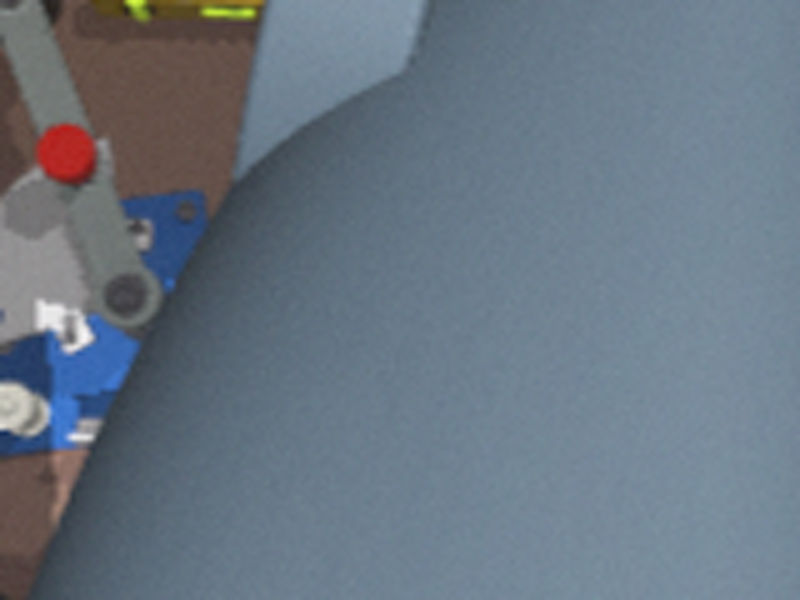

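The robot's own arm hides the tray in this view. The knob is visible in the load position at (67,152). I descend and watch the force.

```bash
python3 -m creep '[[0,0.15,2.5,0,0,0,5.5],[0,0.15,5,0,0,0,5.5],[0,0.15,7.5,0,0,0,5.5],[0,0.15,10,0,0,0,5.5],[0,0.15,12.5,0,0,0,5.5],[0,0.15,14.5,0,0,0,5.5],[0,0.15,16.5,0,0,0,5.5],[0,0.15,17.5,0,0,0,5.5],[0,0.15,18.2,0,0,0,5.5],[0,0.15,18.4,0,0,0,5.5]]' 35; python3 -m creep '[[0,0,0.15,0,0,0,5.5],[0,0,0.3,0,0,0,5.5],[0,0,0.4,0,0,0,5.5],[0,0,0.4,0,0,0,5.5]]' 35
```

```text
time: 11.87
eef_pos: [485.6, -138.1, 11.3]
ee_rot: [-0.0, 0.63, 0.777, -0.0]
wrist_force: [-0.1, -0.5, -1.1]
finger_gap: 67.7
finger_force: 40.2
time: 12.2
eef_pos: [486.2, -138.7, 8.3]
ee_rot: [0.0, 0.63, 0.776, 0.0]
wrist_force: [0.0, 0.7, -1.1]
finger_gap: 68.1
finger_force: 40.3
```

```bash
python3 -m creep '[[0,0,0.1,0,0,0,5.5],[0,0,0.15,0,0,0,5.5],[0,0,0.15,0,0,0,5.5]]' 35; python3 -m creep '[[0,0,0,0,0,0,7.5],[0,0,0,0,0,0,8.5],[0,0,0,0,0,0,8.5],[0,0,0,0,0,0,8.5],[0,0,0,0,0,0,8.5],[0,0,-2,0,0,0,8.5],[0,0,-4,0,0,0,8.5],[0,0,-7,0,0,0,8.5],[0,0,-11,0,0,0,8.5],[0,0,-15,0,0,0,8.5]]'; python3 -m creep '[[3,0,-3,0,0,0,8.5],[6,0,-3,0,0,0,8.5],[9,0,-3,0,0,0,8.5],[12,0,-3,0,0,0,8.5],[15,0,-3,0,0,0,8.5],[15,0,-3,0,0,0,8.5],[15,0,-3,0,0,0,8.5]]'
python3 - <<'E'
from h import *
i=env.capture("side")[130:320,200:453,::-1]
cv2.imwrite("pics/s4.png",cv2.resize(i,(798,600),interpolation=cv2.INTER_CUBIC))
E
```

```text
time: 12.45
eef_pos: [486.2, -138.7, 7.1]
ee_rot: [0.0, 0.63, 0.776, 0.0]
wrist_force: [-3.7, 0.1, 11.0]
finger_gap: 68.0
finger_force: 41.4
time: 13.28
eef_pos: [484.9, -138.4, 157.5]
ee_rot: [-0.001, 0.63, 0.776, -0.0]
wrist_force: [2.3, -0.4, 0.5]
finger_gap: 84.9
finger_force: 0.0
time: 13.87
eef_pos: [454.7, 9.3, 186.4]
ee_rot: [0.0, 0.629, 0.777, 0.0]
wrist_force: [0.5, 0.1, -0.0]
finger_gap: 85.6
finger_force: 0.0
```

View pics/s4.png

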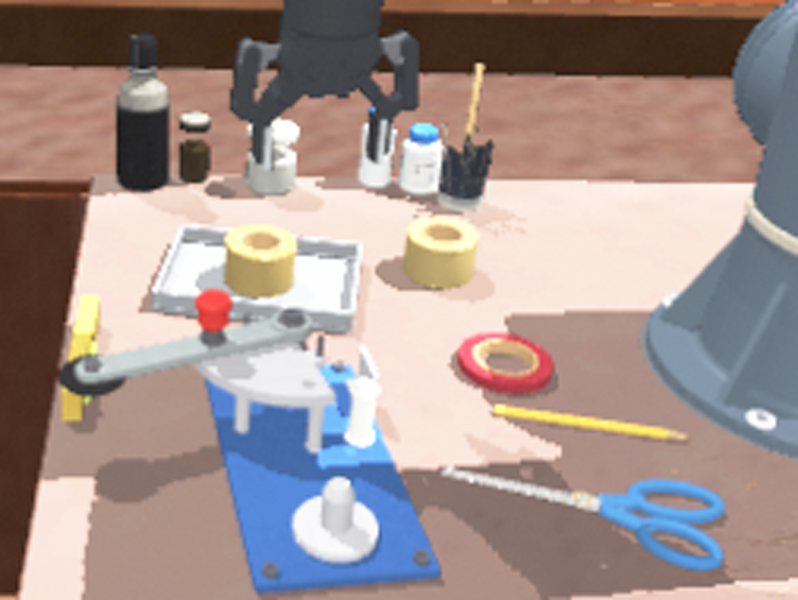

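The side view shows the roll lying flat in the tray near (260,262), the knob low on the arm at (214,310) and the gripper clear. The knob was lowered back to its home height, 87.8 mm against 87.5 mm at the start.

```bash
python3 -c "
from plant import env
print(env.close_job())"
```

```text
the job is handed in; nothing more can be done
None
```

The job is handed in, with no verdict returned: the keeper arm is in the load hole with the plunger home, and the old roll lies flat in the grey tray. The gripper is clear, and I made no contact with the gravel jar or spirit level.

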